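# Clamp the lower mould half in the vise and lift the upper half off its pins

### The arm

A 6-joint arm with a two-finger parallel gripper is mounted at the origin on the work surface. World frame = base frame: x ahead of the robot, y to its left, z up, the work surface at z = 0. Lengths are in m, angles in rad, forces in N, time in s.
With the tool pointing down it reaches from about 0.275 to 0.825 m from the base axis. Payload 5.2 kg.
Tool frame: the origin (TCP) lies between the finger pads; the fingertips stand 25 mm ahead of it and the grasp point (between the pads) lies 6 mm ahead of it; z points along the fingers, y is the line along which they close (so a half turn about z gives the same grasp; the last joint's range is limited). The gripper opens to 93 mm and grips with 3 to 60 N. Pads are 15 mm wide; open, the fingers measure 128 mm over their backs; the gripper's body (75 mm by 188 mm) begins 65 mm behind the grasp point.
Start: joints at [-0.203, 0.259, 1.535, -0, 1.348, -0.203], TCP at [0.55, 0, 0.244] pointing down, gripper open.
Joint ranges: [-3.14, 3.14], [-0.91, 2.08], [0.19, 2.58], [-1.22, 4.36], [0.22, 2.71], [-3.12, 3.12]. Speed limits (rad/s): [2.57, 2.57, 3.14, 3.14, 3.14, 3.14].

### API

Orientations are given as [roll, pitch, yaw] about the fixed x, y, z axes, in that order (R = Rz(yaw) Ry(pitch) Rx(roll)).
In Python, from cell import * gives the robot as it stands. The module is installed in compiled form; this text tells all that it offers.
- The arm moves only by the tool servo_tool, never from a script. Its argument "series" is a list that holds one entry, the list of rows, each a list of 4 numbers: the shift along the tool's x, y, z each as a share of 100 mm, from -1 to 1, then the turn about the tool's z as a share of pi/4 rad, from -1 to 1. A call has 1 to 20 rows; each row shifts and turns the commanded pose from where the row before left it, along the tool's axes as they then stand; what a row does not reach is not made up. A row lasts 1/12 s, in which the tool goes at most 41.7 mm and 7.16 degrees, less where a joint would pass 70% of its speed; a pose out of reach is approached as far as the arm can. A call with a number of a shift or a turn outside -1 to 1 is refused whole. A call with a gripper value outside its range is refused whole. "claw" is the closure in counts, from 0 (fully open) to 255 (shut), set as the call begins (left out, the last holds). The fingers move at their own pace and stop on an object; "newtons" is the grip in N (left out, the last holds). Time passes only in rows, so rows that do not move let the fingers close. It gives the time, the measured TCP pose, the force, the opening and the grip force at its end, in the units of the state.
- get_state(): the state, without advancing time (a new reading comes with each control period).
- read_camera(name): name is "scene" or "side" or "wrist"; returns the picture (384x512x3 uint8, red, green, blue); there is no depth.
- calibration(name): a dict with "intrinsics" (3x3 intrinsics, pixels), "rvec" (rotation vector, rad) and "tvec" (3), from world to camera coordinates, as OpenCV has them. Camera axes: x right, y down, z forward; pixel columns grow to the right and rows downward; lengths in m; the calibration is good to about 2 mm. A picture is of the moment at which its call begins: read the wrist's pose just before it. calibration takes no time and is no camera call; for the wrist camera it gives the pose at the moment of the call.
- close_job(): hands the job in; it is judged then, once.
The state is a dict: "time_s": time; "joint_positions": joint angles; "qd": joint speeds; "joint_efforts": joint torques, N m; "position": TCP position; "ee_rot": TCP orientation; "force": force on the tool from outside, world axes, zero at the start; "ft_torque": the same for the moment, N m; "gripper_width": opening from 0.0 (shut) to 1.0 (fully open); "finger_force": force on a finger pad.
Only numpy, scipy, OpenCV 4.12 (cv2) and the standard library are available. Lean on these libraries where they do the work, as an engineer would, in place of code of your own. Each camera call takes 0.05 s, during which the arm holds its last target. There are 200 camera calls.

### The job

A two-part wooden moulding form stands loose between the open jaws of the small vise: turn the vise's crank clockwise (as seen from the crank's end) until the sliding jaw has firmly clamped the lower half, with the upper half still sitting on it. Then let go of the crank, take the upper half by its grip, lift it straight and level off the two pins, and hold it still and level in the air at least 5 cm clear of the pin tips, with the lower half still clamped and seated in the vise. Finish while holding it (do not put it down), and leave the jar, the hammer and the brass weight alone.

Things in the scene. Friction and masses are not known exactly. Their poses are not given: they have to be found in the camera images.
- vise: Grey drill vise bolted to the bench, 110 mm (x) by 190 mm (y). Origin on the bench (z = 0) below the jaws; z up; its y axis runs along the screw, +y towards the crank. Bed 20 mm high. Fixed jaw's face at y = -30 mm, looking to +y; jaw tops 58 mm above the bench. Screw axis at x = 0, z = 55 mm. Nut block, 70 mm high, at y = 95 to 115 mm; crank arm at y = 123 to 133 mm.
- jaw: Sliding jaw, 110 mm (x) by 28 mm (y) by 36 mm. Origin at the middle of its clamping face, which looks to the vise's -y, 40 mm above the bench; axes as the vise. It slides to the vise's -y as the crank is turned clockwise. The lower half is 60 mm across, so it is touched on both sides when this face is at vise y = 30 mm.
- crank (a joint): Crank angle, rad. 0: handle level at the vise's +x; pi/2: straight up; pi: level at -x. Grows as the vise closes (clockwise seen from the crank's end), 0 to 3.5; starts at 0 to 0.8. Jaw face at vise y = 39 mm - 4 mm x angle: both sides touch at 2.2 to 2.3 rad, then it comes up hard; 10 to 25 N more at the handle clamps firmly. About 6 N turns it freely; it stays tight when let go.
- crank_grip (a point): Middle of the crank's handle, a black sleeve 18 mm in diameter, 44 mm long, along the vise's y axis, free to spin on its spindle, at vise y = 160 mm. It circles the screw axis at 40 mm radius: vise x = 40 mm x cos(angle), z = 55 mm + 40 mm x sin(angle). Can be pinched from above across the vise's x.
- lower_top (a point): Middle of the top face of the lower half: dark wooden block 100 mm (x) by 60 mm (y, the clamped width) by 45 mm high, on the vise's bed. Two steel pins, 8 mm in diameter, stand 14 mm up from the top at x = +-38 mm. z up.
- lower: The same lower half of the form; origin at the centre of its underside. About 0.3 kg.
- upper_grip (a point): Middle of the upper half's grip. The upper half is a plywood plate 100 (x) by 60 (y) by 22 mm with two 11 mm holes over the pins, and on it a wooden grip 58 mm long (x), 20 mm wide (y), 45 mm high. This point is 27 mm above the plate's top, 18 mm below the grip's top, 49 mm above the plate's underside. Pinch across y. z up.
- upper: The same upper half of the form; origin at the centre of the plate's underside. About 0.15 to 0.3 kg.
- jar: Bystander: glass jar with brass lid, 56 mm wide, 70 mm high; origin at the centre of its underside. Leave alone.
- hammer: Bystander: hammer lying on the bench, 240 mm long. Leave alone.
- weight: Bystander: round brass weight with a knob, 60 mm wide, 40 mm high; origin at the centre of its underside. Leave alone.
Things that resemble listed ones, but are neither listed nor needed, are in the scene too. What is shaped like the upper but pink is not meant. Of the things that look like the lower, the largest one is meant.

How it is judged:
By the outcome, as a careful person would: the job done as asked, in the order asked, and still so for the second after the job is handed in, while the arm keeps its last pose, push and grip.
It also fails if it takes over 51 s, if anything falls off the work surface, if the arm or the gripper's body presses on something with over 40 N, if the wrist force passes 120 N, or if a joint passes its speed limit or range.

## Working session

There is one attempt and no reset: what is moved stays moved. The work goes in short steps, Python scripts to look and compute and a tool call to move; the robot and the scene stay as the last step left them, time stands still between calls to the robot, and variables do not carry over. Pictures are saved under pics/ and viewed, at most 10 in all, crops included, and the job is handed in when it is done.

Besides the shell and the picture viewer there is one more tool, called after "Call:" by a JSON object that holds its "fn" and its "kwargs", one argument or row to a line. servo_tool: Moves the arm, as the interface text tells. Shift numbers are shares of 100 mm and turn numbers shares of pi/4 rad, none past 1 either way. Its arguments: {"type":"object","properties":{"series":{"type":"array","items":{"type":"array","items":{"type":"array","items":{"type":"number","minimum":-1,"maximum":1}}}},"claw":{"type":"number"},"newtons":{"type":"number"}},"required":["series"]}

```bash
mkdir -p pics
cat > h.py <<'E'
from cell import *
import numpy as np, cv2
def cal(n):
    c=calibration(n); R=cv2.Rodrigues(np.array(c["rvec"],float))[0]; return np.array(c["intrinsics"],float),R,np.array(c["tvec"],float).ravel()
def ray(n,p,c=None):
    K,R,t=c or cal(n); d=R.T@np.linalg.inv(K)@[p[0],p[1],1]; return -R.T@t,d
def onz(n,p,z,c=None):
    o,d=ray(n,p,c); return o+d*(z-o[2])/d[2]
def proj(n,P,c=None):
    K,R,t=c or cal(n); q=K@(R@np.array(P)+t); return q[:2]/q[2]
def tri(a,pa,b,pb):
    (o1,d1),(o2,d2)=ray(a,pa),ray(b,pb)
    s=np.linalg.lstsq(np.c_[d1,-d2],o2-o1,rcond=None)[0]
    A,B=o1+d1*s[0],o2+d2*s[1]; return (A+B)/2,np.linalg.norm(A-B)
def shot(n,f):
    im=read_camera(n); cv2.imwrite("pics/"+f,cv2.cvtColor(im,cv2.COLOR_RGB2BGR)); return im
E
python3 -c "
from h import *
for n in ('scene','side','wrist'):
    im=shot(n,n+'0.png'); K,R,t=cal(n); print(n,-R.T@t)
a=[cv2.imread('pics/%s0.png'%n) for n in ('scene','side','wrist')]
print(get_state())"
```

```text
scene [ 1.15012928 -0.18566985  0.76409092]
side [-0.0259722  -0.60691786  0.90027527]
wrist [0.5492266  0.07356148 0.38425785]
{'time_s': 0.15, 'joint_positions': array([-2.02771338e-01,  2.59222611e-01,  1.53577369e+00, -1.15005327e-05,
        1.34803106e+00, -2.02776867e-01]), 'qd': array([-1.93573036e-04, -2.43068015e-03, -1.57198003e-03, -1.55466333e-04,
       -3.48314466e-06,  1.74622948e-05]), 'joint_efforts': array([ 1.84710952e-03, -4.37643743e+01, -2.84233278e+01,  7.19930883e-02,
        3.80130450e-02, -3.72983607e-06]), 'position': array([5.49631603e-01, 1.11067690e-04, 2.43006643e-01]), 'ee_rot': array([-3.14018508e+00, -2.77952840e-04,  1.57080421e+00]), 'force': array([ 0.13120962, -0.13675863,  0.0522718 ]), 'ft_torque': array([0.02531216, 0.00416573, 0.02999825]), 'finger_force': 0.0, 'gripper_width': 1.0007213846215093}
```

View pics/scene0.png

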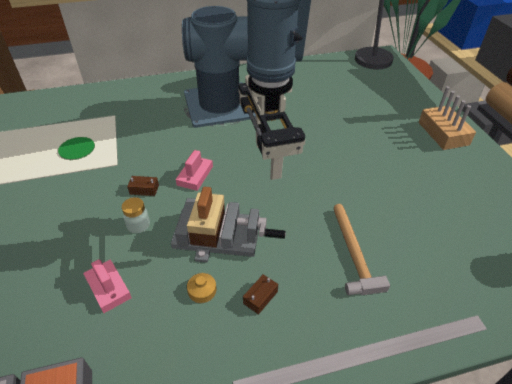

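View pics/side0.png

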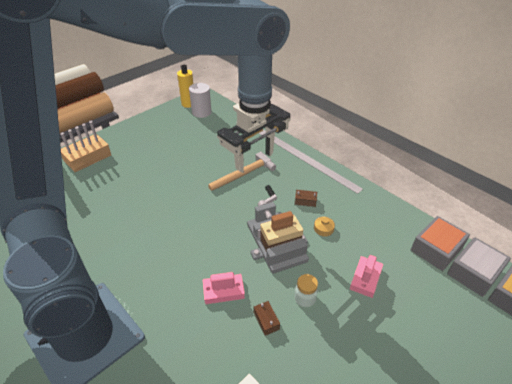

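Scene view: the vise is at about (220,225) with its crank handle to the right at (275,233), and the real form has a tan plate and brown grip. The side view shows the vise at (280,235) and the handle at (270,190). I'll zoom in on both.

```bash
python3 -c "
from h import *
a=cv2.imread('pics/scene0.png')[180:270,165:295]; b=cv2.imread('pics/side0.png')[180:270,230:330]
a=cv2.resize(a,None,fx=6,fy=6,interpolation=2)
b=cv2.resize(b,None,fx=6,fy=6,interpolation=2)
cv2.imwrite('pics/za.png',a);cv2.imwrite('pics/zb.png',b)"
```

```text
(no output)
```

View pics/za.png

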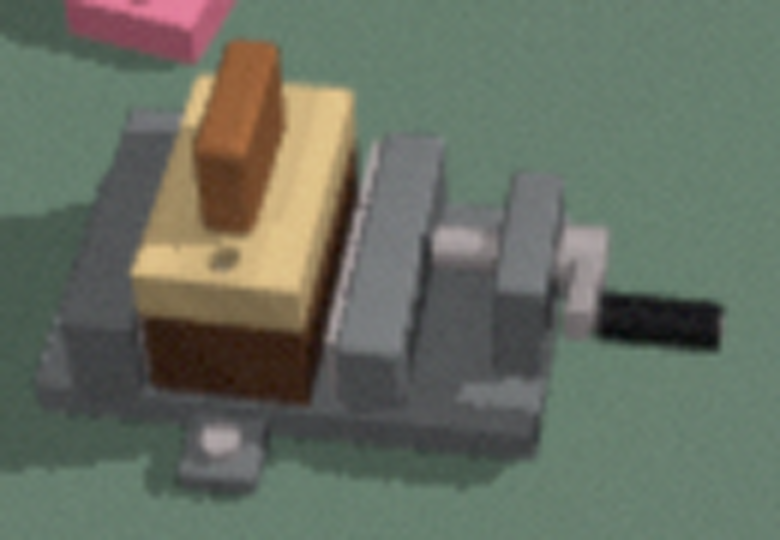

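View pics/zb.png

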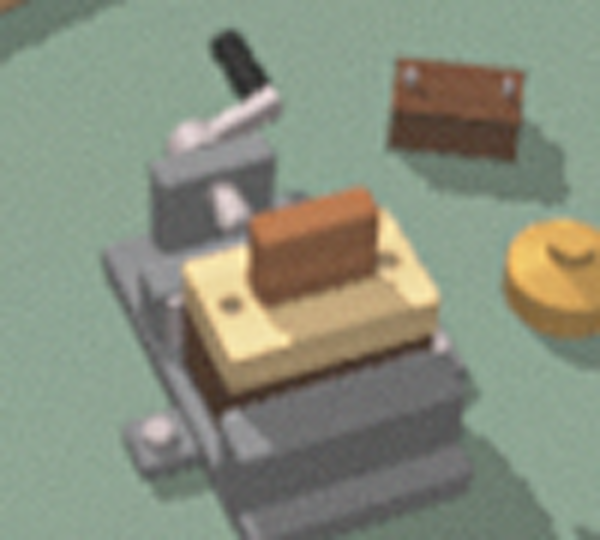

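```bash
cat > m.py <<'E'
from h import *
S=lambda x,y:(165+x/6-.4,180+y/6-.4)
D=lambda x,y:(230+x/6-.4,180+y/6-.4)
for nm,a,b in [('handle',(660,320),(240,64)),('h_in',(600,316),(260,88)),('h_out',(720,325),(222,40)),('griptop',(238,98),(313,217)),('hole+x',(224,260),(388,259))]:
    print(nm,*[np.round(v,4) for v in tri('scene',S(*a),'side',D(*b))])
for nm,p,z in [('nut++',(562,178),.07),('nut-far',(513,172),.07),('nutnear',(552,292),.07),('nutnear2',(500,290),.07),('jaw far',(388,135),.058),('jaw far2',(445,138),.058),('jaw near2',(405,352),.058),('jaw near',(340,350),.058),('plate',(192,75),.087),('plate',(355,90),.087),('plate',(300,320),.087),('plate',(134,275),.087),('bed',(535,425),.02),('bed',(40,380),.02)]:
    print(nm,np.round(onz('scene',S(*p),z),4))
for nm,p,z in [('plate',(182,262),.087),('plate',(235,360),.087),('plate',(438,300),.087),('plate',(385,210),.087),('nut',(150,162),.07),('nut',(272,148),.07),('fixjaw',(222,410),.058),('fixjaw',(465,355),.058)]:
    print('side',nm,np.round(onz('side',D(*p),z),4))
E
python3 m.py
```

```text
handle [0.6152 0.0018 0.0728] 0.0041
h_in [ 0.609  -0.0184  0.0742] 0.0044
h_out [0.622  0.0218 0.0717] 0.0036
griptop [ 0.5254 -0.1297  0.1295] 0.0019
hole+x [ 0.5616 -0.1446  0.087 ] 0.0018
nut++ [ 0.5395 -0.0153  0.07  ]
nut-far [ 0.5319 -0.0323  0.07  ]
nutnear [ 0.592  -0.0332  0.07  ]
nutnear2 [ 0.5864 -0.051   0.07  ]
jaw far [ 0.4901 -0.0717  0.058 ]
jaw far2 [ 0.4973 -0.0507  0.058 ]
jaw near2 [ 0.5959 -0.0885  0.058 ]
jaw near [ 0.5891 -0.1108  0.058 ]
plate [ 0.4677 -0.1417  0.087 ]
plate [ 0.4912 -0.0834  0.087 ]
plate [ 0.5957 -0.1246  0.087 ]
plate [ 0.5609 -0.1772  0.087 ]
bed [ 0.6114 -0.0446  0.02  ]
bed [ 0.5445 -0.2176  0.02  ]
side plate [ 0.4927 -0.0808  0.087 ]
side plate [ 0.4695 -0.1379  0.087 ]
side plate [ 0.5595 -0.1756  0.087 ]
side plate [ 0.5831 -0.1221  0.087 ]
side nut [ 0.5373 -0.0126  0.07  ]
side nut [ 0.5867 -0.0464  0.07  ]
side fixjaw [ 0.4628 -0.1375  0.058 ]
side fixjaw [ 0.5645 -0.1906  0.058 ]
```

Call:
{"fn": "servo_tool", "kwargs": {
  "series": [
    [[0, 0, 0, 0.157], [0, 0, 0, 0.157], [0, 0, 0, 0.157], [0.135, 0.3, 0, 0], [0.135, 0.3, 0, 0], [0, 0, 0.35, 0], [0, 0, 0.35, 0], [0, 0, 0, 0], [0, 0, 0, 0]]
  ],
  "claw": 0,
  "newtons": 40
}}

```text
time_s: 0.9
position: [0.614, 0.0038, 0.1716]
ee_rot: [-3.136, 0.001, 1.201]
force: [0.2, 0.1, 1.0]
gripper_width: 1.004
finger_force: 0.0
```

```bash
python3 -c "
from h import *
c=cal('wrist'); im=shot('wrist','w1.png'); s=get_state(); print(s['position'],s['ee_rot'],s['force'])
print('expected handle px',proj('wrist',[.6158,.0035,.073],c))
np.savez('w1c',K=c[0],R=c[1],t=c[2])"
```

```text
[0.61548424 0.00353616 0.17392044] [-3.14029811e+00  2.35693179e-04  1.20085927e+00] [-0.71874508 -0.06801593  0.48705395]
expected handle px [258.44067895 200.74201926]
```

View pics/w1.png

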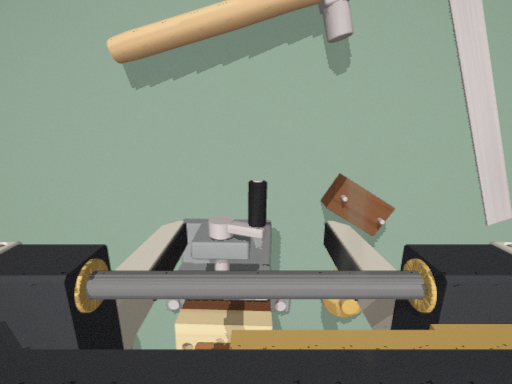

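The wrist view has the handle at (258,203), vertical, 2 px from where I predicted it. I'm descending and gripping.

Call:
{"fn": "servo_tool", "kwargs": {
  "series": [
    [[-0.015, 0, 0.35, 0], [0, 0, 0.35, 0], [0, 0, 0.25, 0], [0, 0, 0, 0], [0, 0, 0, 0]]
  ]
}}

```text
time_s: 1.37
position: [0.6157, 0.002, 0.0801]
ee_rot: [3.141, -0.0, 1.201]
force: [0.7, -0.0, 0.2]
gripper_width: 1.0
finger_force: 0.0
```

Call:
{"fn": "servo_tool", "kwargs": {
  "series": [
    [[0, 0, 0, 0], [0, 0, 0, 0], [0, 0, 0, 0], [0, 0, 0, 0], [0, 0, 0, 0], [0, 0, 0, 0], [0, 0, 0, 0], [0, 0, 0, 0]]
  ],
  "claw": 255,
  "newtons": 40
}}

```text
time_s: 2.03
position: [0.6151, 0.0021, 0.0786]
ee_rot: [-3.141, 0.0, 1.201]
force: [-0.5, -0.1, -0.0]
gripper_width: 0.476
finger_force: 0.0
```

```bash
python3 -c "
from h import *
s=get_state(); print(s)
import math
a0=.454
for a in np.arange(.454,2.4,.15): print(round(a,2),np.round([400*(math.cos(a)-math.cos(a-.15))/1000,-400*(math.sin(a)-math.sin(a-.15))/1000],3))"
```

```text
{'time_s': 2.0333, 'joint_positions': array([-1.77688311e-01,  5.21147029e-01,  1.57207949e+00, -1.39679034e-06,
        1.04857239e+00,  1.92247266e-01]), 'qd': array([ 0.00036673,  0.00198544,  0.00113361,  0.00055604, -0.00154438,
        0.00024788]), 'joint_efforts': array([ 6.63878644e-03, -5.38979030e+01, -2.40554202e+01,  6.95655984e-02,
        7.23022531e-04,  1.04825720e-04]), 'position': array([0.61510166, 0.00211067, 0.07861199]), 'ee_rot': array([-3.14139042e+00,  4.05978372e-05,  1.20086145e+00]), 'force': array([-0.4515872 , -0.06856521, -0.02067883]), 'ft_torque': array([-0.0414847 ,  0.07345369,  0.01030342]), 'finger_force': 0.0, 'gripper_width': 0.4757740464598963}
0.45 [-0.022 -0.056]
0.6 [-0.03  -0.052]
0.75 [-0.038 -0.047]
0.9 [-0.044 -0.04 ]
1.05 [-0.05  -0.033]
1.2 [-0.054 -0.026]
1.35 [-0.057 -0.017]
1.5 [-0.059 -0.008]
1.65 [-0.06  0.  ]
1.8 [-0.059  0.009]
1.95 [-0.057  0.018]
2.1 [-0.054  0.027]
2.25 [-0.049  0.034]
```

Slow fingers, so I'm waiting for them to close.

Call:
{"fn": "servo_tool", "kwargs": {
  "series": [
    [[0, 0, 0, 0], [0, 0, 0, 0], [0, 0, 0, 0], [0, 0, 0, 0], [0, 0, 0, 0], [0, 0, 0, 0], [0, 0, 0, 0], [0, 0, 0, 0], [0, 0, 0, 0]]
  ]
}}

```text
time_s: 2.78
position: [0.6148, 0.0023, 0.0785]
ee_rot: [-3.141, 0.0, 1.201]
force: [-2.6, 1.2, 1.9]
gripper_width: 0.181
finger_force: 40.0
```

Call:
{"fn": "servo_tool", "kwargs": {
  "series": [
    [[0, -0.015, -0.026, 0], [0, -0.015, -0.026, 0], [0, -0.019, -0.024, 0], [0, -0.019, -0.023, 0], [0, -0.022, -0.02, 0], [0, -0.022, -0.02, 0], [0, -0.025, -0.017, 0], [0, -0.025, -0.016, 0], [0, -0.027, -0.013, 0], [0, -0.027, -0.013, 0], [0, 0, 0, 0], [0, 0, 0, 0]]
  ]
}}

```text
time_s: 3.78
position: [0.5964, 0.0097, 0.1]
ee_rot: [3.138, -0.001, 1.201]
force: [4.9, -0.4, -0.7]
gripper_width: 0.184
finger_force: 39.9
```

```bash
cat > st.py <<'E'
from h import *
s=get_state(); c,q=np.cos(-.37),np.sin(-.37)
X=np.array([c,q,0]);Y=np.array([-q,c,0])
d=s['position']-[.5245,-.1309,.061]; f=s['force']
print(s['time_s'],'vise x,y,z-55:',np.round([d@X,d@Y,d[2]],4),'ang',round(float(np.arctan2(d[2],d@X)),3),'F xyz',np.round([f@X,f@Y,f[2]],1),'T',np.round(s['ft_torque'],2),'w',s['gripper_width'],s['finger_force'])
E
python3 st.py
```

```text
3.7833 vise x,y,z-55: [0.0162 0.1571 0.039 ] ang 1.178 F xyz [ 4.7  1.4 -0.7] T [-0.08 -0.77  0.05] w 0.1844601105700319 39.945743680000305
```

Call:
{"fn": "servo_tool", "kwargs": {
  "series": [
    [[0, -0.028, -0.009, 0], [0, -0.028, -0.008, 0], [0, -0.03, -0.004, 0], [0, -0.03, -0.004, 0], [0, -0.03, 0, 0], [0, -0.03, 0, 0], [0, -0.03, 0.004, 0], [0, -0.03, 0.005, 0], [0, -0.028, 0.009, 0], [0, -0.028, 0.009, 0], [0, 0, 0, 0], [0, 0, 0, 0]]
  ]
}}

```text
time_s: 4.78
position: [0.5709, 0.0201, 0.1024]
ee_rot: [3.133, -0.002, 1.201]
force: [2.8, 0.7, 13.9]
gripper_width: 0.185
finger_force: 39.9
```

```bash
python3 st.py
```

```text
4.7833 vise x,y,z-55: [-0.0113  0.1575  0.0414] ang 1.838 F xyz [ 2.4  1.6 13.9] T [ 0.   -0.48  0.  ] w 0.18508681293995474 39.94966685771942
```

Call:
{"fn": "servo_tool", "kwargs": {
  "series": [
    [[0, -0.018, -0.005, 0], [0, -0.018, -0.004, 0], [0, -0.018, 0.01, 0], [0, -0.017, 0.01, 0], [0, -0.016, 0.012, 0], [0, -0.016, 0.012, 0], [0, 0, 0, 0], [0, 0, 0, 0]]
  ]
}}

```text
time_s: 5.45
position: [0.5598, 0.0244, 0.0974]
ee_rot: [3.137, -0.002, 1.201]
force: [2.9, 1.7, 8.0]
gripper_width: 0.183
finger_force: 39.9
```

```bash
python3 st.py
```

```text
5.45 vise x,y,z-55: [-0.0233  0.1576  0.0364] ang 2.14 F xyz [2.  2.7 8. ] T [ 0.29 -0.32  0.02] w 0.18323702036217468 39.94859755039215
```

Call:
{"fn": "servo_tool", "kwargs": {
  "series": [
    [[0, -0.015, 0.013, 0], [0, -0.015, 0.013, 0], [0, -0.014, 0.014, 0], [0, -0.014, 0.014, 0], [0, 0, 0, 0], [0, 0, 0, 0]]
  ]
}}

```text
time_s: 5.95
position: [0.5555, 0.0263, 0.0935]
ee_rot: [3.134, -0.002, 1.201]
force: [0.6, 2.1, 17.8]
gripper_width: 0.183
finger_force: 40.0
```

```bash
python3 st.py
```

```text
5.95 vise x,y,z-55: [-0.0279  0.1577  0.0325] ang 2.28 F xyz [-0.2  2.2 17.8] T [ 0.23 -0.17 -0.01] w 0.1828792803701142 39.952810406684875
```

Call:
{"fn": "servo_tool", "kwargs": {
  "series": [
    [[0, -0.015, 0.005, 0], [0, -0.015, 0.005, 0], [0, -0.015, 0.005, 0], [0, 0, 0, 0], [0, 0, 0, 0], [0, 0, 0, 0]]
  ]
}}

```text
time_s: 6.45
position: [0.5548, 0.0265, 0.0932]
ee_rot: [3.126, -0.003, 1.201]
force: [8.0, -1.8, 17.0]
gripper_width: 0.183
finger_force: 40.0
```

```bash
python3 st.py
```

```text
6.45 vise x,y,z-55: [-0.0286  0.1577  0.0322] ang 2.297 F xyz [ 8.1  1.3 17. ] T [-0.4  -1.33  0.03] w 0.18257940919527513 39.95461106300354
```

Call:
{"fn": "servo_tool", "kwargs": {
  "series": [
    [[0, -0.015, 0.005, 0], [0, -0.015, 0.005, 0], [0, -0.015, 0.005, 0], [0, 0, 0, 0], [0, 0, 0, 0], [0, 0, 0, 0]]
  ]
}}

```text
time_s: 6.95
position: [0.554, 0.0268, 0.0928]
ee_rot: [3.119, -0.003, 1.201]
force: [13.7, -5.3, 14.3]
gripper_width: 0.181
finger_force: 40.0
```

```bash
python3 st.py
```

```text
6.95 vise x,y,z-55: [-0.0295  0.1577  0.0318] ang 2.319 F xyz [14.7 -0.  14.3] T [-1.   -2.48  0.1 ] w 0.1814026678285796 39.981510043144226
```

Call:
{"fn": "servo_tool", "kwargs": {
  "series": [
    [[0, -0.015, 0.01, 0], [0, -0.015, 0.01, 0], [0, -0.01, 0.005, 0], [0, 0, 0, 0], [0, 0, 0, 0], [0, 0, 0, 0]]
  ]
}}

```text
time_s: 7.45
position: [0.5532, 0.0272, 0.0919]
ee_rot: [3.112, -0.004, 1.201]
force: [17.5, -8.1, 18.3]
gripper_width: 0.181
finger_force: 40.0
```

```bash
python3 st.py
```

```text
7.45 vise x,y,z-55: [-0.0305  0.1577  0.0309] ang 2.349 F xyz [19.2 -1.2 18.3] T [-1.49 -3.01  0.14] w 0.1807859015183672 40.00511974096298
```

Call:
{"fn": "servo_tool", "kwargs": {
  "series": [
    [[0, 0.025, -0.012, 0], [0, 0.025, -0.012, 0], [0, 0.025, -0.012, 0], [0, 0.015, -0.01, 0], [0, 0, 0, 0], [0, 0, 0, 0]]
  ]
}}

```text
time_s: 7.95
position: [0.5544, 0.0267, 0.0929]
ee_rot: [3.129, -0.003, 1.201]
force: [7.1, -0.8, 11.1]
gripper_width: 0.185
finger_force: 40.0
```

```bash
python3 st.py
```

```text
7.95 vise x,y,z-55: [-0.0291  0.1577  0.0319] ang 2.312 F xyz [ 6.9  1.8 11.1] T [-0.27 -1.26  0.14] w 0.18543653305740151 39.95188772678375
```

Call:
{"fn": "servo_tool", "kwargs": {
  "series": [
    [[0, 0, 0, 0], [0, 0, 0, 0], [0, 0, 0, 0], [0, 0, 0, 0], [0, 0, 0, 0], [0, 0, 0, 0], [0, 0, 0, 0], [0, 0, 0, 0], [0, 0, 0, 0], [0, 0, 0, 0], [0, 0, 0, 0], [0, 0, 0, 0]]
  ],
  "claw": 0
}}

```text
time_s: 8.95
position: [0.5491, 0.0277, 0.0884]
ee_rot: [-3.142, 0.0, 1.201]
force: [-0.3, 0.3, -0.1]
gripper_width: 0.973
finger_force: 0.0
```

Call:
{"fn": "servo_tool", "kwargs": {
  "series": [
    [[0, 0, -0.3, 0], [0, 0, -0.3, 0], [0, 0, -0.3, 0], [0, 0, -0.3, 0], [0, 0, 0, 0], [-0.313, 0.07, 0, 0], [-0.313, 0.07, 0, 0], [-0.313, 0.07, 0, 0], [-0.313, 0.07, 0, 0], [-0.313, 0.07, 0, 0]]
  ]
}}

```text
time_s: 9.78
position: [0.5246, -0.132, 0.2082]
ee_rot: [-3.141, -0.0, 1.201]
force: [1.0, -0.1, 0.0]
gripper_width: 1.0
finger_force: 0.0
```

Call:
{"fn": "servo_tool", "kwargs": {
  "series": [
    [[0, 0, 0, -0.154], [0, 0, 0, -0.154], [0, 0, 0, -0.154], [0, 0, 0, -0.154], [0, 0, 0, -0.154], [0, 0, 0, -0.154], [0, 0, 0, -0.154], [0, 0, 0, -0.154], [0, 0, 0, -0.154], [0, 0, 0, -0.154], [0, 0, 0, -0.154], [0, 0, 0, -0.154], [0, 0, 0, -0.152], [0, 0, 0, 0], [0, 0, 0, 0]]
  ]
}}

```text
time_s: 11.03
position: [0.525, -0.1308, 0.2081]
ee_rot: [3.142, -0.0, 2.768]
force: [0.1, -0.1, 0.1]
gripper_width: 0.995
finger_force: 0.0
```

```bash
python3 -c "
from h import *
c=cal('wrist'); im=shot('wrist','w2.png'); sc=shot('scene','s2.png'); s=get_state(); print(s['position'],s['ee_rot'])
a=cv2.imread('pics/w2.png'); b=cv2.resize(cv2.imread('pics/s2.png')[170:270,160:295],None,fx=3,fy=3,interpolation=2)
o=np.zeros((384,920,3),np.uint8); o[:,:512]=a; o[:300,512:512+405]=b; cv2.imwrite('pics/c2.png',cv2.resize(o[:, :920],(798,333)))
print('expected grip top',proj('wrist',[.5245,-.131,.132],c))
hsv=cv2.cvtColor(im,cv2.COLOR_RGB2HSV)
np.savez('w2c',K=c[0],R=c[1],t=c[2])"
```

```text
[ 0.52502527 -0.13079044  0.20825905] [ 3.14158873e+00 -2.55760452e-04  2.76840533e+00]
expected grip top [254.81911233 209.31271507]
```

View pics/c2.png

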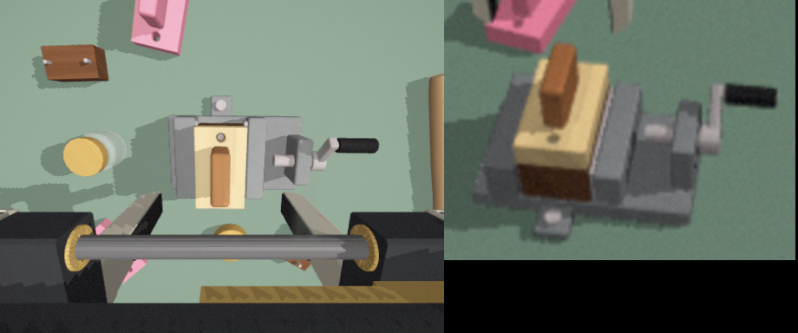

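Wrist view: the form sits between the jaws, jaw touching, handle up and to the left at about 2.3 rad, and the grip is aligned near (254,204). The exact grip centre comes from a mask.

```bash
python3 -c "
from h import *
z=np.load('w2c.npz'); c=(z['K'],z['R'],z['t'])
im=cv2.imread('pics/w2.png'); h=cv2.cvtColor(im,cv2.COLOR_BGR2HSV)
m=((h[...,0]<16)&(h[...,1]>120)&(h[...,2]>70)).astype(np.uint8); m[:150]=0;m[250:]=0;m[:,:225]=0;m[:,280:]=0
cn=max(cv2.findContours(m,0,1)[0],key=cv2.contourArea); r=cv2.minAreaRect(cn); print(r,cv2.boundingRect(cn))
P=onz('wrist',r[0],.132,c); Q=[onz('wrist',p,.132,c) for p in cv2.boxPoints(r)]
a=-.37;X=np.array([np.cos(a),np.sin(a),0]);Y=np.array([-np.sin(a),np.cos(a),0])
for p in [P]+Q: d=p-get_state()['position']; print(np.round(p,4),np.round([d@X,d@Y],4))
"
```

```text
((253.5, 203.5), (69.0, 21.0), 90.0) (243, 169, 22, 70)
[ 0.5192 -0.1301  0.132 ] [-0.0057 -0.0015]
[ 0.488  -0.1272  0.132 ] [-0.0358 -0.0101]
[ 0.4944 -0.111   0.132 ] [-0.0357  0.0074]
[ 0.5526 -0.1332  0.132 ] [0.0266 0.0077]
[ 0.5458 -0.1507  0.132 ] [ 0.0266 -0.011 ]
```

Call:
{"fn": "servo_tool", "kwargs": {
  "series": [
    [[0.02, -0.015, 0, 0], [0, 0, 0.3, 0], [0, 0, 0.3, 0], [0, 0, 0.18, 0], [0, 0, 0.1, 0], [0, 0, 0, 0], [0, 0, 0, 0]]
  ]
}}

```text
time_s: 11.72
position: [0.5228, -0.1316, 0.1207]
ee_rot: [3.142, -0.0, 2.771]
force: [0.8, 0.3, 0.3]
gripper_width: 0.999
finger_force: 0.0
```

Call:
{"fn": "servo_tool", "kwargs": {
  "series": [
    [[0, 0, 0, 0], [0, 0, 0, 0], [0, 0, 0, 0], [0, 0, 0, 0], [0, 0, 0, 0], [0, 0, 0, 0], [0, 0, 0, 0], [0, 0, 0, 0], [0, 0, 0, 0], [0, 0, 0, 0], [0, 0, 0, 0], [0, 0, 0, 0], [0, 0, 0, 0], [0, 0, 0, 0], [0, 0, 0, 0], [0, 0, 0, 0], [0, 0, 0, 0], [0, 0, 0, 0]]
  ],
  "claw": 255,
  "newtons": 35
}}

```text
time_s: 13.22
position: [0.5227, -0.1315, 0.1204]
ee_rot: [-3.142, -0.0, 2.772]
force: [0.1, -0.1, -2.4]
gripper_width: 0.217
finger_force: 34.9
```

```bash
python3 st.py
```

```text
13.2167 vise x,y,z-55: [-0.0015 -0.0012  0.0594] ang 1.596 F xyz [ 0.2 -0.1 -2.4] T [ 0.05 -0.04  0.05] w 0.2173887607247537 34.940823912620544
```

Grip held (20 mm, 35 N) with no side load. I'm lifting slowly off the pins.

Call:
{"fn": "servo_tool", "kwargs": {
  "series": [
    [[0, 0, -0.02, 0], [0, 0, -0.02, 0], [0, 0, -0.02, 0], [0, 0, -0.02, 0], [0, 0, -0.02, 0], [0, 0, -0.02, 0], [0, 0, -0.02, 0], [0, 0, -0.02, 0], [0, 0, 0, 0]]
  ]
}}

```text
time_s: 13.97
position: [0.523, -0.1316, 0.137]
ee_rot: [-3.142, 0.001, 2.772]
force: [-0.4, -0.4, -1.4]
gripper_width: 0.209
finger_force: 34.9
```

```bash
python3 st.py
```

```text
13.9667 vise x,y,z-55: [-0.0012 -0.0012  0.076 ] ang 1.586 F xyz [-0.2 -0.5 -1.4] T [ 0.06 -0.06  0.01] w 0.20929603553767764 34.94054138660431
```

Call:
{"fn": "servo_tool", "kwargs": {
  "series": [
    [[0, 0, -0.03, 0], [0, 0, -0.05, 0], [0, 0, -0.08, 0], [0, 0, -0.1, 0], [0, 0, -0.12, 0], [0, 0, -0.12, 0], [0, 0, -0.12, 0], [0, 0, -0.08, 0], [0, 0, -0.05, 0], [0, 0, -0.03, 0], [0, 0, 0, 0], [0, 0, 0, 0], [0, 0, 0, 0], [0, 0, 0, 0], [0, 0, 0, 0], [0, 0, 0, 0]]
  ]
}}

```text
time_s: 15.3
position: [0.5226, -0.1315, 0.2141]
ee_rot: [3.142, -0.001, 2.772]
force: [0.1, 0.5, -2.1]
gripper_width: 0.217
finger_force: 34.9
```

```bash
python3 st.py; python3 -c "
from h import *
a=shot('scene','s3.png');b=shot('side','d3.png')
a=cv2.imread('pics/s3.png')[110:270,150:300];b=cv2.imread('pics/d3.png')[110:270,210:360]
cv2.imwrite('pics/c3.png',cv2.resize(np.hstack([a,b]),(798,426),interpolation=2))"
```

```text
15.3 vise x,y,z-55: [-0.0016 -0.0012  0.1531] ang 1.581 F xyz [-0.1  0.5 -2.1] T [ 0.02 -0.05 -0.  ] w 0.21653767426753298 34.940473437309265
```

View pics/c3.png

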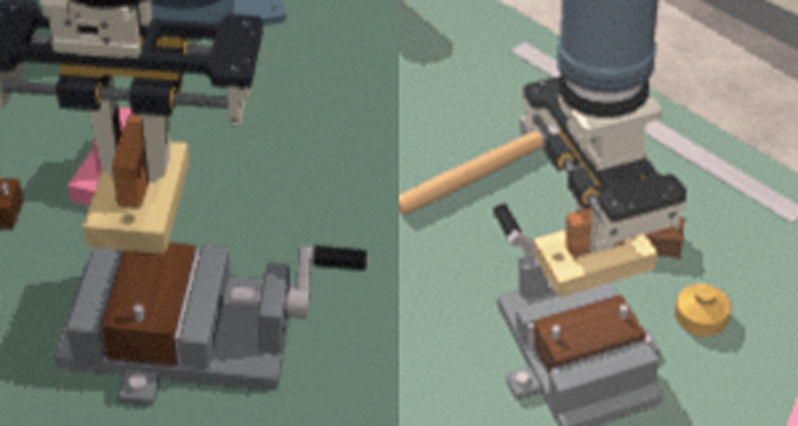

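The upper half is held level about 8 cm above the pins at (135,215). The lower half is seated and clamped between the jaws at (150,300), and the crank is still tight. I'm handing in.

```bash
python3 -c "
from cell import *
print(close_job())"
```

```text
the job is handed in; nothing more can be done
None
```

I clamped the lower half in the vise, lifted the upper half off the pins and handed the job in with it held level about 8 cm above the pin tips, leaving the jar, hammer and weight untouched; the judge's result was not shown.

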